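Clamp the microscope camera's foot to the T-slot base

ROBOT

A 6-joint arm with a two-finger parallel gripper is mounted at the origin on the work surface. World frame = base frame: x ahead of the robot, y to its left, z up, the work surface at z = 0. Lengths are in m, angles in rad, forces in N, time in s.
With the tool pointing down it reaches from about 0.375 to 0.9 m from the base axis. Payload 3.1 kg.
Tool frame: the origin (TCP) lies between the finger pads; the fingertips stand 17 mm ahead of it and the grasp point (between the pads) lies 2 mm behind it; z points along the fingers, y is the line along which they close (so a half turn about z gives the same grasp; the last joint's range is limited). The gripper opens to 85 mm and grips with 20 to 120 N. Pads are 22 mm wide; open, the fingers measure 114 mm over their backs; the gripper's body (76 mm by 85 mm) begins 54 mm behind the grasp point. The pads swing forward as they close: fully open they stand 13 mm farther back than shut.
Start: joints at [-1.288, 0.527, 1.433, -0, 1.181, -0.178], TCP at [0.278, -0.559, 0.248] pointing down, gripper open.
Joint ranges: [-3.08, 3.08], [-0.75, 2.2], [0.22, 2.44], [-1.43, 4.57], [0, 2.65], [-2.85, 2.85]. Speed limits (rad/s): [2.79, 2.79, 3.14, 3.14, 3.14, 3.14].

INTERFACE

Orientations are given as a unit quaternion [x, y, z, w].
In Python, from station import sense, vision, order gives the robot as it stands.
- The arm moves only by the shell command python3 -m crank 'ROWS' [OPENING] [FORCE]. ROWS is JSON, a list of rows, each an object with "dp": the shift along the world's x, y, z in units of 30 mm (1.0 is 30 mm), a list of three; "angular": the turn, a rotation vector about the world's x, y, z in degrees, a list of three. In form: [{"dp": [dx, dy, dz], "angular": [ax, ay, az]}, ...]. A call has 1 to 20 rows; each row shifts and turns the commanded pose from where the row before left it; what a row does not reach is not made up. A row lasts 1/10 s, in which the tool goes at most 50 mm and 8.59 degrees, less where a joint would pass 70% of its speed; a pose out of reach is approached as far as the arm can. A call is refused whole if a number of a shift passes 1 or a number of a turn 8.59, either way. A call with a gripper value outside its range is refused whole. OPENING is the closure, from 0 (fully open) to 1 (shut), set as the call begins (- or left out, the last holds). The fingers move at their own pace and stop on an object; FORCE is the grip in N (left out, the last holds). Time passes only in rows, so rows that do not move let the fingers close. It gives the time, the measured TCP pose, the force, the opening and the grip force at its end, in the units of the state.
- sense(): the state, without advancing time (a new reading comes with each control period).
- vision.snapshot(name): name is "scene" or "top" or "wrist"; returns a dict with "image" (400x640x3 uint8, blue, green, red), "range_z" (400x640 float32, m along the optical axis (not along the pixel's ray), 0 where there is no reading), "mtx" (3x3 intrinsics, pixels), "pose" (4x4, takes a point from camera to world coordinates); the wrist camera has in their place "mount" (4x4, takes a point from camera to tool coordinates, whose origin is the TCP and whose axes are the flange's). Camera axes: x right, y down, z forward; pixel columns grow to the right and rows downward; lengths in m; the calibration is good to about 2 mm. A picture is of the moment at which its call begins: read the wrist's pose just before it.
- order.sign_off(): hands the job in; it is judged then, once.
The state is a dict: "t": time; "q": joint angles; "qd": joint speeds; "tau": joint torques, N m; "tcp_pos": TCP position; "tool_rot": TCP orientation; "force": force on the tool from outside, world axes, zero at the start; "ft_torque": the same for the moment, N m; "finger_gap": opening from 0.0 (shut) to 1.0 (fully open); "gripper_force": force on a finger pad.
Only numpy, scipy, OpenCV 4.12 (cv2) and the standard library are available. Lean on these libraries where they do the work, as an engineer would, in place of code of your own. Each camera call takes 0.05 s, during which the arm holds its last target. There are 200 camera calls.

TASK

Clamp the white camera to the black base plate: lift the T-bolt from its rack, pass its head lengthwise down into the slot beside the camera's forked foot and slide the shank fully home in the fork. Turn the bolt clockwise until its head stops square across the slot, then go on turning the nut until the foot is held firmly, and let go. Be gentle: force nothing, do not shift the camera, and leave the other things alone.

Things in the scene. Friction and masses are not known exactly. Their poses are not given: they have to be found in the camera images.
- plate: Black base plate fixed to the bench, 140 (x) x 280 (y) x 36 (z) mm; origin: centre of its underside. A T-slot runs along its y axis in the middle of its top (x = 0), closed by 12 mm end walls. Mouth 18 mm wide, lips 8 mm thick; the channel under the lips is 31 mm wide, 22 mm high (floor 30 mm below the plate's top).
- slot_entry (a point): Point on the slot's centre line, level with the plate's top face, 70 mm from the plate's middle toward its -y end; there the slot is free and a bolt head can be let in. Axes as the plate's.
- camera: Loose camera, 0.75 to 1 kg: white box 60 x 60 x 48 mm, top 78 mm above the plate, black lens to -x, on an aluminium foot 8 mm thick, 60 mm wide, keyed in the slot; pillar and box centred at y = 83 mm. Origin: foot's underside (plate top) where the bolt's axis belongs, 6 mm before the fork's blind end. y axis along the slot. A push over about 5 N along the slot shifts it.
- tine_tips (a point): Mouth of the foot's fork, level with the foot's top (8 mm above the plate), 30 mm to -y of the camera's origin. The fork is 14 mm wide and opens to -y, toward slot_entry.
- bolt: Loose steel T-bolt, 0.15 kg with nut. Origin: centre of the head's underside, z up the shank (10 mm diameter). Head 30 (x) x 16 (y) x 7 (z) mm, lowest 3 mm stepped in to 25 x 12. Two corners are cut back: in the channel it turns clockwise (from above) some 90 to 100 degrees from lengthwise, then stops square across; not the other way. It hangs in the rack by the flange.
- nut_flange (a point): Centre of the underside of the nut's round flange (34 mm diameter, 5 mm thick), 25.8 to 27 mm above the bolt's origin at the start (the nut may already be turned on by up to 0.6 rad). Clockwise from above tightens, 2 mm down per rad; it stays where left. Thread drag 0.1 N m: turned by the nut, the bolt turns along until its head stops; then the nut runs down.
- nut_grip (a point): On the nut's axis, 18 mm above the flange's underside, middle of its tall hexagon: 28 mm across flats, 25 mm high. Flats face this point's +-y axis and +-60 degrees from it. After 1.4 to 2 rad of play it clamps: the torque held at the wrist rises from under 0.1 to 0.25-0.4 N m (firm) within 0.7 rad, if turned slowly or in steps under 5 degrees. A groove on the bolt's end is in line with its head.
- rack: Grey plastic block fixed to the bench, 90 (x) x 70 (y) x 34 (z) mm, origin: centre of its underside. The T-bolt hangs in the oblong through hole, 35 (x) x 20 (y) mm, in its middle, head in line with the hole.
- oil: Small brown bottle, 32 mm diameter, 65 mm high, origin at its underside. Leave alone.
- slidebox: White slide box 100 x 80 x 30 mm, origin at its underside. Leave alone.
- mouse: Black computer mouse 105 x 58 x 22 mm, origin at its underside. Leave alone.
Mind the look-alikes: they are no part of the job. Of the things shaped like the bolt, the steel one is meant.

How it is judged:
On the way, in this order (a step that is already met when the one before it is completed fails the run):
1. the bolt's head has been let down through the slot's mouth, its top below the lips (z of bolt in the frame of plate between 0.003 and 0.021 m and x of bolt in the frame of plate between -0.006 and 0.006 m and angle between bolt's own z axis and vertical below 0.15 rad and y of bolt in the frame of plate between -0.13 and 0.13 m), for 0.1 s.
2. the shank is home in the fork and the head stands square across the slot (horizontal distance between bolt and camera below 0.006 m and z of bolt in the frame of plate below 0.023 m and angle between the x axis of bolt and the x axis of plate, either way round below 0.3 rad), for 0.1 s.
At the end, for the whole second after the job is handed in: The shank is in the fork (within 6 mm of home, upright within 0.1 rad), the head under the lips, square across the slot within 0.3 rad, the nut clamping foot and plate with over 10 N, the camera within 12 mm of its start, all at rest (horizontal distance between bolt and camera below 0.006 m and angle between the x axis of bolt and the x axis of plate, either way round below 0.3 rad and angle between bolt's own z axis and vertical below 0.1 rad and contact force between bolt and plate above 10 N and contact force between bolt and camera above 10 N and linear speed of each of bolt, camera below 0.01 m/s and distance of camera from where it was at the start of the episode below 0.012 m); the robot touches nothing.
It fails at once if the bolt's head is pressed on the lips of the slot with more than 40 N instead of passing through its mouth (contact force between bolt and plate above 40 N and z of bolt in the frame of plate above 0.025 m).
It fails at once if the bolt is forced against the plate (overtightened) with more than 120 N (contact force between bolt and plate above 120 N).
It fails at once if the bolt is forced against the camera's foot with more than 120 N (contact force between bolt and camera above 120 N).
It fails at once if the camera is shifted by more than 15 mm (distance of camera from where it was at the start of the episode above 0.015 m).
It fails at once if the bottle, the slide box or the mouse is moved by more than 20 mm (distance of any of oil, slidebox, mouse from where it was at the start of the episode above 0.02 m).
It also fails if it takes over 72 s, if anything falls off the work surface, if the arm or the gripper's body presses on something with over 40 N, if the wrist force passes 120 N, or if a joint passes its speed limit or range.

## Working session

There is one attempt and no reset: what is moved stays moved. The work goes in short steps, Python scripts to look and compute and a shell command to move; the robot and the scene stay as the last step left them, time stands still between calls to the robot, and variables do not carry over. Pictures are saved under pics/ and viewed, at most 10 in all, crops included, and the job is handed in when it is done.

```bash
ls; mkdir -p pics
python3 - <<'E'
from station import sense, vision
import cv2,numpy as np
s=sense(); print(s)
for n in("top","scene"):
    d=vision.snapshot(n); np.savez(n+".npz",**d); cv2.imwrite(f"pics/{n}.png",d["image"]); print(n,d["mtx"],d["pose"])
E
```

```text
pics
{'t': 0.0, 'q': array([-1.28749191e+00,  5.28474704e-01,  1.43393957e+00, -1.94211479e-05,
        1.18140326e+00, -1.78468774e-01]), 'qd': array([7.67371648e-05, 3.46349439e-04, 2.85209572e-04, 1.49022813e-04,
       2.95734313e-04, 2.88875658e-03]), 'tau': array([-1.86655205e-03, -4.42355418e+01, -1.78029746e+01, -3.76410862e-04,
        8.36359133e-03,  8.39767722e-06]), 'tcp_pos': array([ 0.27830022, -0.55883606,  0.24731649]), 'tool_rot': array([ 9.73462440e-01,  2.28844139e-01, -6.72521605e-05, -1.11044125e-03]), 'force': array([-0.08601276,  0.94244115, -0.51275289]), 'ft_torque': array([ 0.00694203, -0.02912356,  0.04087978]), 'gripper_force': 0.0, 'finger_gap': 0.9974577440659992}
top [[436.54434265   0.         313.62633437]
 [  0.         436.54434265 196.49835233]
 [  0.           0.           1.        ]] [[-0.02411518 -0.98866175  0.14821065  0.42956428]
 [-0.99948099  0.02701075  0.01755499 -0.12801808]
 [-0.02135923 -0.14771038 -0.98879999  0.96429493]
 [ 0.          0.          0.          1.        ]]
scene [[458.776955     0.         320.7330361 ]
 [  0.         458.776955   205.02960035]
 [  0.           0.           1.        ]] [[ 0.60615762  0.51517311 -0.60594522  1.08567289]
 [ 0.79531352 -0.39934344  0.45607151 -0.543811  ]
 [-0.00702447 -0.75836765 -0.6517892   0.65197719]
 [ 0.          0.          0.          1.        ]]
```

View pics/top.png

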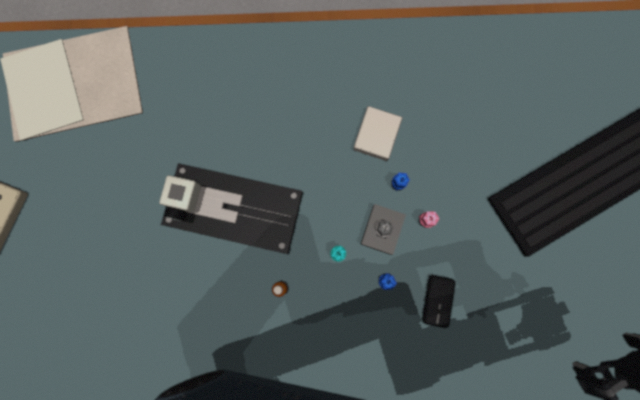

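View pics/scene.png

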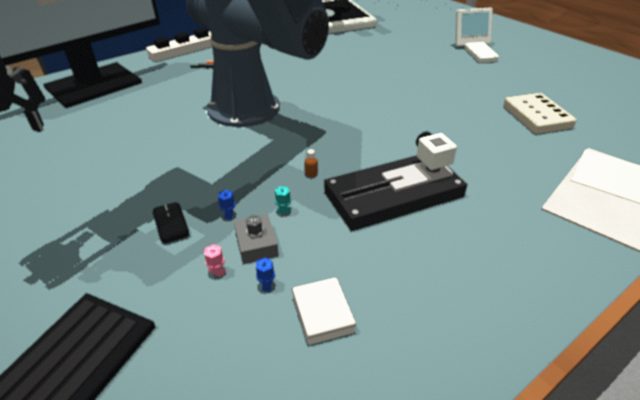

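Top view: a steel bolt sits in the grey rack at (384,228). The look-alikes are pink (429,218), blue (400,180) and (388,281), and teal (339,253). Only the one at (384,228) is steel-coloured and hanging in the rack, so it should be the one meant. The plate's corners are about (178,164), (302,190), (290,252) and (162,226), with the camera at (180,193) and the fork mouth near (224,206). I'll measure these and confirm the bolt with a crop.

```bash
cat > h.py <<'E'
import numpy as np,cv2
from scipy.spatial.transform import Rotation as R
def ray(px,K,P,z):
    px=np.atleast_2d(np.array(px,float)); d=np.c_[(px-K[:2,2])/[K[0,0],K[1,1]],np.ones(len(px))]@P[:3,:3].T
    o=P[:3,3]; return o+d*((z-o[2])/d[:,2])[:,None]
def cloud(d,P):
    z=d["range_z"]; v,u=np.mgrid[:400,:640]; K=d["mtx"]
    p=np.dstack([(u-K[0,2])/K[0,0]*z,(v-K[1,2])/K[1,1]*z,z])
    w=p@P[:3,:3].T+P[:3,3]; w[z==0]=np.nan; return w
def toolP(s,mount):
    T=np.eye(4); T[:3,:3]=R.from_quat(s["tool_rot"]).as_matrix(); T[:3,3]=s["tcp_pos"]; return T@mount
def snapw(name):
    from station import sense,vision
    s=sense(); d=vision.snapshot("wrist"); P=toolP(s,d["mount"])
    np.savez(name+".npz",P=P,**d); cv2.imwrite(f"pics/{name}.png",d["image"]); return s,d,P
E
python3 - <<'E'
from h import *
d=dict(np.load("top.npz")); P=d["pose"]; W=cloud(d,P); im=d["image"]; Z=W[...,2]
def rect(mask,z,name):
    n,l,st,c=cv2.connectedComponentsWithStats(mask.astype(np.uint8))
    for i in range(1,n):
        if st[i,4]>150:
            ys,xs=np.where(l==i); p=ray(np.c_[xs,ys],d["mtx"],P,z)
            r=cv2.minAreaRect((p[:,:2]*1000).astype(np.float32)); print(name,st[i],r,np.nanmedian(Z[l==i]))
print("bench z",np.nanmedian(Z[300:380,450:480]))
roi=np.zeros((400,640),bool); roi[155:260,150:310]=1
rect(roi&(Z>0.02)&(Z<0.05),0.036,"plate"); rect(roi&(Z>0.1),0.114,"cam")
roi=np.zeros((400,640),bool); roi[195:262,355:412]=1
rect(roi&(Z>0.02),0.034,"rack")
for (u,v) in [(384,228),(224,206),(400,180),(388,281),(429,218),(339,253),(280,289),(378,133)]: print(u,v,np.round(W[v,u],3),im[v,u])
c=cv2.resize(im[160:300,330:450],None,fx=4,fy=4,interpolation=cv2.INTER_CUBIC); cv2.imwrite("pics/crop1.png",c)
E
```

```text
bench z 0.00021142185972899963
plate [ 160  163  142   92 6755] ((549.870849609375, 66.26126861572266), (281.522216796875, 139.99530029296875), 75.6969223022461) 0.036620786149471174
cam [ 159  176   38   45 1142] ((561.46533203125, 159.80181884765625), (63.05733108520508, 82.65530395507812), 75.64324188232422) 0.11349908672425357
rack [ 361  204   45   51 1428] ((495.4965515136719, -257.1614990234375), (70.77513122558594, 90.8583755493164), 69.51011657714844) 0.03454396266490406
384 228 [ 0.495 -0.255  0.066] [107 110 112]
224 206 [0.557 0.089 0.006] [30 30 30]
400 180 [ 0.596 -0.295  0.057] [141  76  31]
388 281 [ 0.388 -0.259  0.057] [108  55  26]
429 218 [ 0.514 -0.35   0.059] [145 126 182]
339 253 [ 0.447 -0.161  0.056] [108 112  33]
280 289 [ 0.377 -0.04   0.066] [143 154 164]
378 133 [ 0.707 -0.257  0.03 ] [174 188 198]
```

View pics/crop1.png

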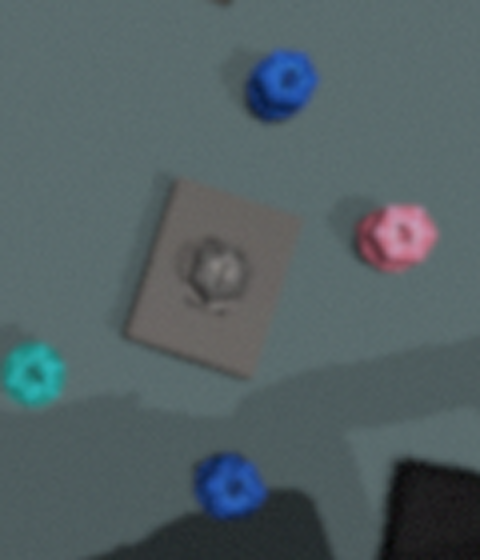

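Confirmed: the grey steel bolt is at crop (215,270), in the rack. The others are coloured plastic.

```bash
python3 - <<'E'
from h import *
s,d,P=snapw("w0"); print(d["mount"].round(4),d["mtx"].round(1),P.round(3))
E
python3 -m crank '[{"dp":[0.7,0.9,0],"angular":[0,0,8]},{"dp":[0.7,0.9,0],"angular":[0,0,8]},{"dp":[0.7,0.9,0],"angular":[0,0,8]},{"dp":[0.7,0.9,0],"angular":[0,0,8]},{"dp":[0.7,0.9,0],"angular":[0,0,8]},{"dp":[0.7,0.9,0],"angular":[0,0,8]},{"dp":[0.7,0.9,0],"angular":[0,0,8]},{"dp":[0.7,0.9,0],"angular":[0,0,8]}]' 0.4 30
```

```text
[[ 7.000e-04 -9.508e-01 -3.099e-01  8.020e-02]
 [ 1.000e+00  4.000e-04  9.000e-04 -3.000e-04]
 [-7.000e-04 -3.099e-01  9.508e-01 -1.251e-01]
 [ 0.000e+00  0.000e+00  0.000e+00  1.000e+00]] [[299.5   0.  320.2]
 [  0.  299.5 199.3]
 [  0.    0.    1. ]] [[ 0.446 -0.851 -0.278  0.35 ]
 [-0.895 -0.425 -0.137 -0.523]
 [-0.001  0.31  -0.951  0.373]
 [ 0.     0.     0.     1.   ]]
t: 0.95
tcp_pos: [0.447, -0.3422, 0.2481]
tool_rot: [0.702, 0.712, 0.0, -0.0]
force: [0.3, 0.8, -0.3]
finger_gap: 0.596
gripper_force: 0.0
```

```bash
python3 -m crank '[{"dp":[0.4,0.7,-0.95],"angular":[0,0,6]},{"dp":[0.4,0.7,-0.95],"angular":[0,0,6]},{"dp":[0.4,0.7,-0.95],"angular":[0,0,6]},{"dp":[0.4,0.7,-0.95],"angular":[0,0,6]},{"dp":[0,0,0],"angular":[0,0,0]},{"dp":[0,0,0],"angular":[0,0,0]}]'
python3 - <<'E'
from h import *
s,d,P=snapw("w1"); W=cloud(d,P); Z=W[...,2]
m=((Z>0.029)&(Z<0.045)).astype(np.uint8); print(s["tcp_pos"],R.from_quat(s["tool_rot"]).as_euler("xyz",degrees=True))
n,l,st,c=cv2.connectedComponentsWithStats(m); print(st[st[:,4]>300])
m=((Z>0.058)&(Z<0.072)).astype(np.uint8); n,l,st,c=cv2.connectedComponentsWithStats(m)
for i in range(1,n):
  if st[i,4]>100: print(st[i],np.nanmedian(W[l==i],axis=0))
E
```

```text
t: 1.55
tcp_pos: [0.4944, -0.2592, 0.1338]
tool_rot: [0.541, 0.841, -0.0, -0.001]
force: [0.4, 0.8, 0.3]
finger_gap: 0.601
gripper_force: 0.0
[ 0.49444501 -0.25919999  0.13383783] [-1.79947685e+02 -5.66390056e-02  1.14462927e+02]
[[     0      0    640    400 238428]
 [   507      0     79     40   1667]
 [   172    128     43     46    567]
 [   252    134    142    135   7817]
 [   475    236    131    113   6533]
 [   278    287     39     28    524]]
[ 302  197   45   43 1378] [ 0.49643465 -0.25597606  0.06357956]
```

View pics/w1.png

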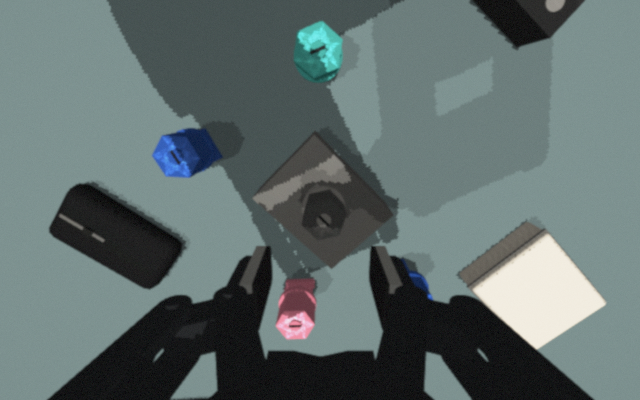

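The wrist view shows the rack at about (320,200), the nut's hexagon at (323,215) with its groove at (322,222), and the finger pads at (258,270) and (383,270). Next I'll measure the hexagon's angle and the groove.

Run:
```python
from h import *
d=dict(np.load("w1.npz")); P=d["P"]; W=cloud(d,P); Z=W[...,2]; K=d["mtx"]
roi=np.zeros(Z.shape,bool); roi[130:275,245:400]=1
m=(roi&(Z>0.058)&(Z<0.075)).astype(np.uint8)
zt=np.nanpercentile(Z[m>0],[10,50,90]); print("nut z",zt)
zz=zt[1]
c=max(cv2.findContours(m,cv2.RETR_EXTERNAL,cv2.CHAIN_APPROX_NONE)[0],key=len)[:,0,:]
p=ray(c,K,P,zz)[:,:2]*1000; (cx,cy),r=cv2.minEnclosingCircle(p.astype(np.float32))
mm=cv2.moments(p.astype(np.float32)); cen=np.array([mm["m10"],mm["m01"]])/mm["m00"]; print("hex cen",cen,(cx,cy),r,"area",mm["m00"],"ideal",0.866*28**2)
q=p-cen; th=np.arctan2(q[:,1],q[:,0]); rr=np.hypot(*q.T)
o=np.argsort(th); T=np.radians(np.arange(360)); ri=np.interp(T,th[o]%(2*np.pi) if 0 else np.r_[th[o]-2*np.pi,th[o],th[o]+2*np.pi],np.tile(rr[o],3))
F=np.sum(ri*np.exp(-6j*T)); print("corner angle mod60",np.degrees(-np.angle(F)/6*1)%60 if 0 else (np.degrees(np.angle(np.conj(F)))/6)%60,abs(F)/360*2, "harm",[round(abs(np.sum(ri*np.exp(-1j*k*T)))/180,2) for k in range(1,9)])
# groove: dark pixels inside
g=cv2.cvtColor(d["image"],cv2.COLOR_BGR2GRAY)
u0,v0,w,h=cv2.boundingRect(c); print(u0,v0,w,h)
big=cv2.resize(d["image"][180:255,285:365],None,fx=8,fy=8,interpolation=cv2.INTER_CUBIC); cv2.imwrite("pics/nut.png",cv2.convertScaleAbs(big,alpha=2))
# rack
m=(roi&(Z>0.029)).astype(np.uint8); n,l,st,_=cv2.connectedComponentsWithStats(m); i=1+np.argmax(st[1:,4])
pts=W[(l==i)&(Z<0.04)]; print("rack",cv2.minAreaRect((pts[:,:2]*1000).astype(np.float32)),np.median(pts[:,2]))
```

```text
nut z [0.06249987 0.06357956 0.06457579]
hex cen [ 496.66894007 -256.412526  ] (496.7125244140625, -256.2845764160156) 16.52886962890625 area 697.6843854719773 ideal 678.944
corner angle mod60 38.06259045743185 0.7893067667145339 harm [np.float64(0.01), np.float64(0.36), np.float64(0.12), np.float64(0.16), np.float64(0.01), np.float64(0.79), np.float64(0.03), np.float64(0.09)]
302 197 45 43
rack ((497.4208984375, -257.95501708984375), (70.52228546142578, 90.70606231689453), 69.46710205078125) 0.033598379835808434
```

View pics/nut.png

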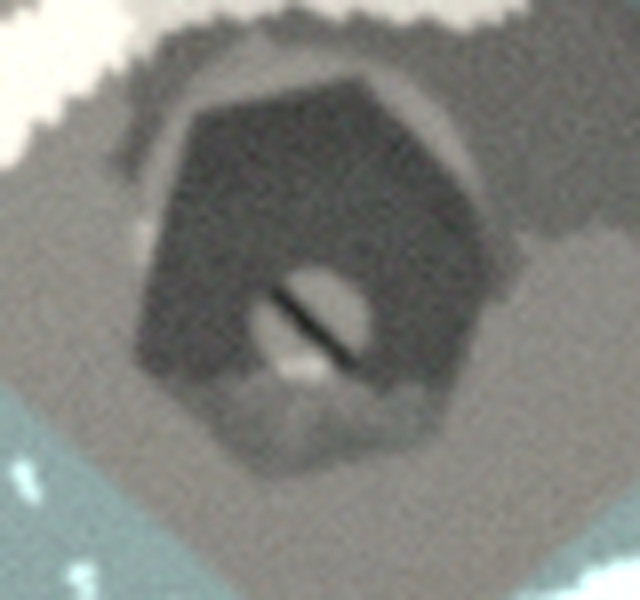

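Run:
```python
from h import *
d=dict(np.load("w1.npz")); P=d["P"]; K=d["mtx"]
f=lambda x,y,z:ray([[x/8+285-.44,y/8+180-.44]],K,P,z)[0,:2]*1000
print("bolt end",f(310,322,.0655)); a,b=f(272,285,.0655),f(352,362,.0655); print("groove",a,b,np.degrees(np.arctan2(*(b-a)[::-1])))
for q in [(140,362),(270,475),(440,428),(492,295)]: 
    p=f(*q,.064)-f(310,322,.0655); print(p,np.hypot(*p),np.degrees(np.arctan2(p[1],p[0]))%60)
```

```text
bolt end [ 496.36863499 -256.4668652 ]
groove [ 491.94451904 -254.70531387] [ 501.27571318 -258.35831742] -21.379496790202516
[-11.77000487 -10.19830009] 15.573642458152372 40.907791941971425
[  3.15601175 -15.40231276] 15.722329612704868 41.579905613826156
[15.00130249 -4.95166969] 15.797408303425897 41.73283966566157
[13.64555421  8.34671038] 15.995897094506356 31.45328484898607
```

```bash
python3 -m crank '[{"dp":[0.03,0.05,-0.7],"angular":[0,0,-7.5]},{"dp":[0.03,0.04,-0.7],"angular":[0,0,-7.5]},{"dp":[0,0,-0.4],"angular":[0,0,0]},{"dp":[0,0,-0.3],"angular":[0,0,0]},{"dp":[0,0,-0.2],"angular":[0,0,0]},{"dp":[0,0,-0.1],"angular":[0,0,0]},{"dp":[0,0,-0.1],"angular":[0,0,0]},{"dp":[0,0,0],"angular":[0,0,0]}]'
```

```text
t: 2.4
tcp_pos: [0.4964, -0.2569, 0.0594]
tool_rot: [0.646, 0.763, -0.0, 0.0]
force: [-0.7, 0.3, 0.6]
finger_gap: 0.603
gripper_force: 0.0
```

```bash
python3 -m crank '[{"dp":[0,0,-0.03],"angular":[0,0,0]},{"dp":[0,0,0],"angular":[0,0,0]},{"dp":[0,0,0],"angular":[0,0,0]},{"dp":[0,0,0],"angular":[0,0,0]},{"dp":[0,0,0],"angular":[0,0,0]},{"dp":[0,0,0],"angular":[0,0,0]},{"dp":[0,0,0],"angular":[0,0,0]}]' 1 35
```

```text
t: 3.1
tcp_pos: [0.4965, -0.2569, 0.0588]
tool_rot: [0.646, 0.763, 0.0, 0.0]
force: [-0.1, 0.0, 5.0]
finger_gap: 0.321
gripper_force: 35.1
```

```bash
python3 -m crank '[{"dp":[0,0,0.1],"angular":[0,0,0]},{"dp":[0,0,0.2],"angular":[0,0,0]},{"dp":[0,0,0.4],"angular":[0,0,0]},{"dp":[0,0,0.6],"angular":[0,0,0]},{"dp":[0,0,0.6],"angular":[0,0,0]},{"dp":[0,0,0.6],"angular":[0,0,0]},{"dp":[0.1,0.7,0],"angular":[0,0,8]},{"dp":[0.1,0.7,0],"angular":[0,0,8]},{"dp":[0.1,0.7,0],"angular":[0,0,8]},{"dp":[0.1,0.7,0],"angular":[0,0,8]},{"dp":[0.1,0.7,0],"angular":[0,0,8]},{"dp":[0.1,0.7,0],"angular":[0,0,8]},{"dp":[0.1,0.7,0],"angular":[0,0,8]},{"dp":[0.1,0.7,0],"angular":[0,0,8]},{"dp":[0.1,0.7,0],"angular":[0,0,8]},{"dp":[0.1,0.7,0],"angular":[0,0,8]},{"dp":[0.1,0.7,0],"angular":[0,0,8]},{"dp":[0.1,0.7,0],"angular":[0,0,8]},{"dp":[0,0,0],"angular":[0,0,0]},{"dp":[0,0,0],"angular":[0,0,0]}]'
python3 - <<'E'
from h import *
s,d,P=snapw("w2"); print(s["q"],s["tcp_pos"],R.from_quat(s["tool_rot"]).as_euler("xyz",degrees=True))
W=cloud(d,P);Z=W[...,2]; print([np.nanpercentile(Z[a:b,c:e],50) for a,b,c,e in[(30,60,300,340)]])
E
```

```text
t: 5.1
tcp_pos: [0.5323, -0.0046, 0.1339]
tool_rot: [-0.134, 0.991, -0.0, 0.0]
force: [-0.1, 0.2, -1.1]
finger_gap: 0.319
gripper_force: 34.7
[-2.18571322e-01  5.73090868e-01  1.76805092e+00 -5.50714419e-04
  7.99928704e-01 -2.05833201e+00] [ 0.53229034 -0.00464015  0.13389526] [-1.79965980e+02  1.58201484e-02 -1.64567493e+02]
[np.float64(-0.0005174896104194748)]
```

View pics/w2.png

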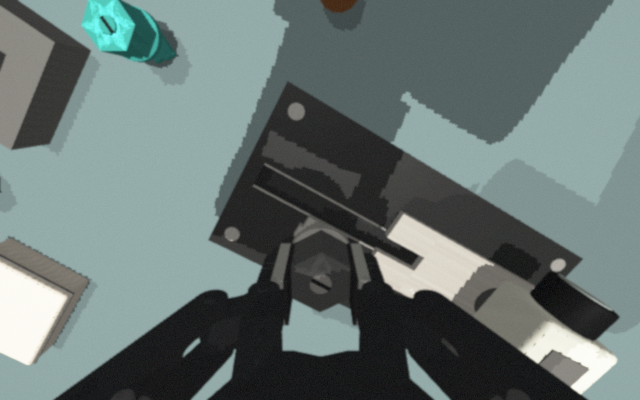

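The bolt is in hand, with its end and groove at (320,284). The slot runs from about (258,175) to (415,262) and the white fork starts near (385,235).

```bash
cat > slot.py <<'E'
from h import *
import sys
def an(name,top=False):
    d=dict(np.load(name+".npz")); P=d["pose"] if top else d["P"]; K=d["mtx"]; W=cloud(d,P); Z=W[...,2]
    yaw=np.radians(-14.3); c=np.array([.55,.0663]); A=np.array([[np.cos(yaw),np.sin(yaw)],[-np.sin(yaw),np.cos(yaw)]])
    ok=(Z>.031)&(Z<.047)
    # ray-plane on z=.036 for all pixels -> plate coords; class by depth
    v,u=np.mgrid[:400,:640]; G=ray(np.c_[u.ravel(),v.ravel()],K,P,.036)[:,:2]
    L=((G-c)@A.T*1000).reshape(400,640,2)
    low=(Z<.030)&(Z>-.02)
    for yb in range(-130,30,10):
        s=(abs(L[...,1]-yb)<5)&(abs(L[...,0])<22)
        x=L[...,0][s&low]
        if len(x)>8: print(yb,"slot x %.1f..%.1f"%(np.percentile(x,3),np.percentile(x,97)),len(x))
    m=(ok&(abs(L[...,0])<90)&(abs(L[...,1])<160))
    pts=L[m]; print("plate edge x",np.percentile(pts[:,0],[.5,99.5]),"y",np.percentile(pts[:,1],[.5,99.5]))
    xs=L[...,0]
    for yb in (-100,-50,0,50,100):
        s=m&(abs(L[...,1]-yb)<8); 
        if s.any(): print(" y",yb,"x edges",xs[s].min().round(1),xs[s].max().round(1))
    # foot: white at z=.044
    g=cv2.cvtColor(d["image"],cv2.COLOR_BGR2GRAY); G=ray(np.c_[u.ravel(),v.ravel()],K,P,.044)[:,:2]; M=((G-c)@A.T*1000).reshape(400,640,2)
    for xb in range(-28,32,4):
        s=(abs(M[...,0]-xb)<2)&(M[...,1]>-60)&(M[...,1]<50)&(g>100)&(Z>.038)&(Z<.05); y=M[...,1][s]
        if len(y)>3: print("  foot x",xb,"y from %.1f"%np.percentile(y,2))
    return d,P,K
if __name__=="__main__":
    print("TOP"); an("top",True); print("WRIST"); d,P,K=an("w2")
    s=(.532290,-.004640,.133895); e=ray([[320,284]],K,P,s[2]+.0067)[0]-s; print("bolt end rel tcp",e*1000)
    big=cv2.resize(d["image"][262:306,296:344],None,fx=12,fy=12,interpolation=cv2.INTER_CUBIC); cv2.imwrite("pics/end.png",cv2.convertScaleAbs(big,alpha=1.8))
E
python3 slot.py
```

```text
TOP
-130 slot x -7.7..6.7 10
-120 slot x -8.1..7.9 38
-110 slot x -8.4..7.6 37
-100 slot x -8.2..7.8 38
-90 slot x -8.5..7.5 37
-80 slot x -8.7..7.6 40
-70 slot x -8.1..7.4 37
-60 slot x -8.4..7.6 37
-50 slot x -8.2..7.8 37
-40 slot x -8.5..7.5 37
-30 slot x -8.3..7.7 38
-20 slot x -8.1..7.9 37
-10 slot x -6.0..6.2 28
0 slot x -5.8..6.5 29
10 slot x -6.1..6.0 29
20 slot x -5.7..6.0 12
plate edge x [-69.56163367  69.34256842] y [-138.60023628  137.88260165]
 y -100 x edges -69.9 69.8
 y -50 x edges -69.9 69.8
 y 0 x edges -69.7 69.7
 y 50 x edges -69.9 69.7
 y 100 x edges -70.1 69.9
  foot x -28 y from -15.4
  foot x -24 y from -15.8
  foot x -20 y from -16.7
  foot x -16 y from -15.7
  foot x -12 y from -14.8
  foot x -8 y from -16.5
  foot x -4 y from 19.9
  foot x 0 y from 18.9
  foot x 4 y from 20.8
  foot x 8 y from -14.7
  foot x 12 y from -16.3
  foot x 16 y from -16.6
  foot x 20 y from -15.6
  foot x 24 y from -16.5
  foot x 28 y from -15.5
WRIST
-130 slot x -6.9..7.4 33
-120 slot x -7.5..7.6 266
-110 slot x -7.5..7.5 259
-100 slot x -7.5..7.4 254
-90 slot x -7.5..7.6 251
-80
[... 187 characters left out ...]
..7.4 157
0 slot x -3.5..7.4 153
10 slot x -3.5..7.3 149
20 slot x -3.4..7.4 72
plate edge x [-68.61775161  68.47287313] y [-137.84223578  133.76760667]
 y -100 x edges -68.8 70.8
 y -50 x edges -68.9 10.1
 y 0 x edges -68.9 70.3
 y 50 x edges -69.0 21.7
 y 100 x edges -69.0 63.8
  foot x -28 y from -16.4
  foot x -24 y from -16.4
  foot x -20 y from -16.3
  foot x -16 y from -16.4
  foot x -12 y from -16.3
  foot x -8 y from -16.0
  foot x -4 y from 17.8
  foot x 0 y from 18.6
  foot x 4 y from 18.5
  foot x 8 y from -15.9
  foot x 12 y from -15.2
  foot x 16 y from -9.0
  foot x 20 y from -4.9
  foot x 24 y from 0.2
  foot x 28 y from 4.5
bolt end rel tcp [0.51847744 0.45784816 6.7       ]
```

View pics/end.png

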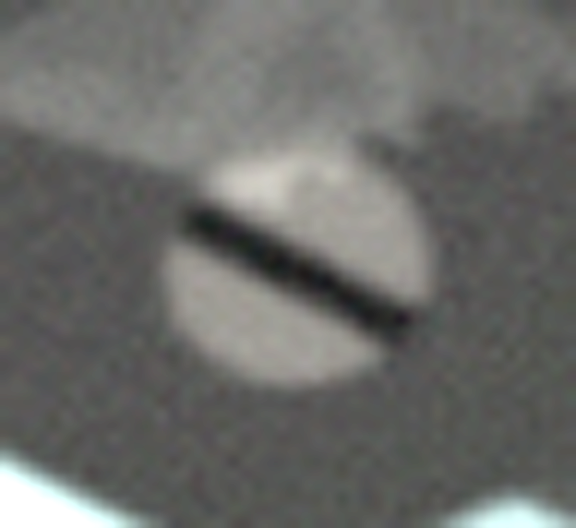

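Run:
```python
from h import *
d=dict(np.load("w2.npz")); P=d["P"]; K=d["mtx"]; s=np.array((.532290,-.004640,.133895))
f=lambda x,y:ray([[x/12+296-.46,y/12+262-.46]],K,P,s[2]+.0067)[0]
rel=f(300,265)-s; a,b=f(190,218),f(405,325); print("rel",rel*1000,"groove",np.degrees(np.arctan2(*(b-a)[1::-1])),"want",75.7-180)
yaw=np.radians(-14.3); A=np.array([[np.cos(yaw),-np.sin(yaw)],[np.sin(yaw),np.cos(yaw)]]); c=np.array([.55,.0663])
for y in(-.07,.0137): t=c+A@[0,y]-rel[:2]; print(y,"tcp target",t,(t-s[:2])/.03)
print("y dir",A@[0,1])
```

```text
rel [0.25986206 0.64274795 6.7       ] groove 75.54163833120482 want -104.3
-0.07 tcp target [ 0.53245021 -0.00217385] [0.00534024 0.08220503]
0.0137 tcp target [0.55312402 0.07893277] [0.69446748 2.78575892]
y dir [0.24699901 0.96901573]
```

```bash
python3 -m crank '[{"dp":[0,0.08,-0.4],"angular":[0,0,0]},{"dp":[0,0,-0.6],"angular":[0,0,0]},{"dp":[0,0,-0.3],"angular":[0,0,0]},{"dp":[0,0,-0.1],"angular":[0,0,0]},{"dp":[0,0,0],"angular":[0,0,0]},{"dp":[0,0,0],"angular":[0,0,0]}]'; python3 -m crank '[{"dp":[0,0,-0.07],"angular":[0,0,0]},{"dp":[0,0,-0.07],"angular":[0,0,0]},{"dp":[0,0,-0.05],"angular":[0,0,0]},{"dp":[0,0,0],"angular":[0,0,0]}]'
```

```text
t: 5.75
tcp_pos: [0.5326, -0.0027, 0.0916]
tool_rot: [-0.134, 0.991, -0.0, 0.0]
force: [-0.7, -0.0, -2.1]
finger_gap: 0.317
gripper_force: 34.7
t: 6.15
tcp_pos: [0.5322, -0.0023, 0.0856]
tool_rot: [-0.135, 0.991, 0.0, -0.0]
force: [0.1, -0.3, -2.4]
finger_gap: 0.322
gripper_force: 34.7
```

```bash
python3 -m crank '[{"dp":[0,0,-0.05],"angular":[0,0,0]},{"dp":[0,0,-0.05],"angular":[0,0,0]},{"dp":[0,0,-0.05],"angular":[0,0,0]},{"dp":[0,0,0],"angular":[0,0,0]}]'; python3 -m crank '[{"dp":[0,0,-0.05],"angular":[0,0,0]},{"dp":[0,0,-0.05],"angular":[0,0,0]},{"dp":[0,0,-0.05],"angular":[0,0,0]},{"dp":[0,0,0],"angular":[0,0,0]}]'
```

```text
t: 6.55
tcp_pos: [0.5321, -0.0024, 0.0809]
tool_rot: [-0.135, 0.991, 0.0, -0.0]
force: [-0.2, -0.1, -1.5]
finger_gap: 0.322
gripper_force: 34.7
t: 6.95
tcp_pos: [0.5321, -0.0024, 0.0764]
tool_rot: [-0.134, 0.991, 0.0, -0.0]
force: [0.4, -0.0, -2.3]
finger_gap: 0.32
gripper_force: 34.7
```

```bash
python3 -m crank '[{"dp":[0,0,-0.1],"angular":[0,0,0]},{"dp":[0,0,-0.1],"angular":[0,0,0]},{"dp":[0,0,0],"angular":[0,0,0]},{"dp":[0,0,0],"angular":[0,0,0]}]'; python3 -m crank '[{"dp":[0.037,0.145,0],"angular":[0,0,0]},{"dp":[0.062,0.242,0],"angular":[0,0,0]},{"dp":[0.062,0.242,0],"angular":[0,0,0]},{"dp":[0.062,0.242,0],"angular":[0,0,0]},{"dp":[0.037,0.145,0],"angular":[0,0,0]},{"dp":[0,0,0],"angular":[0,0,0]}]'
```

```text
t: 7.35
tcp_pos: [0.5322, -0.0024, 0.0705]
tool_rot: [-0.135, 0.991, 0.0, -0.0]
force: [-0.9, -0.5, -1.5]
finger_gap: 0.324
gripper_force: 34.7
t: 7.95
tcp_pos: [0.5402, 0.029, 0.0707]
tool_rot: [-0.135, 0.991, -0.0, 0.0]
force: [0.2, 0.6, -1.8]
finger_gap: 0.317
gripper_force: 34.7
```

```bash
python3 -m crank '[{"dp":[0.025,0.097,0],"angular":[0,0,0]},{"dp":[0.025,0.097,0],"angular":[0,0,0]},{"dp":[0.025,0.097,0],"angular":[0,0,0]},{"dp":[0,0,0],"angular":[0,0,0]}]'; python3 -m crank '[{"dp":[0.025,0.097,0],"angular":[0,0,0]},{"dp":[0.025,0.097,0],"angular":[0,0,0]},{"dp":[0.025,0.097,0],"angular":[0,0,0]},{"dp":[0.025,0.097,0],"angular":[0,0,0]},{"dp":[0,0,0],"angular":[0,0,0]}]'
```

```text
t: 8.35
tcp_pos: [0.5424, 0.0371, 0.0707]
tool_rot: [-0.135, 0.991, 0.0, 0.0]
force: [-0.2, 0.4, -1.4]
finger_gap: 0.318
gripper_force: 34.7
t: 8.85
tcp_pos: [0.5454, 0.0489, 0.0707]
tool_rot: [-0.135, 0.991, 0.0, 0.0]
force: [-0.6, -1.5, -1.7]
finger_gap: 0.322
gripper_force: 34.7
```

```bash
python3 -m crank '[{"dp":[0.025,0.097,0],"angular":[0,0,0]},{"dp":[0.025,0.097,0],"angular":[0,0,0]},{"dp":[0.025,0.097,0],"angular":[0,0,0]},{"dp":[0.025,0.097,0],"angular":[0,0,0]},{"dp":[0.025,0.097,0],"angular":[0,0,0]},{"dp":[0,0,0],"angular":[0,0,0]}]'; python3 -m crank '[{"dp":[0.025,0.097,0],"angular":[0,0,0]},{"dp":[0.025,0.097,0],"angular":[0,0,0]},{"dp":[0.025,0.097,0],"angular":[0,0,0]},{"dp":[0.025,0.08,0],"angular":[0,0,0]},{"dp":[0.01,0.05,0],"angular":[0,0,0]},{"dp":[0,0,0],"angular":[0,0,0]},{"dp":[0,0,0],"angular":[0,0,0]}]'
```

```text
t: 9.45
tcp_pos: [0.5492, 0.0634, 0.0707]
tool_rot: [-0.135, 0.991, 0.0, 0.0]
force: [-1.0, -0.3, -1.3]
finger_gap: 0.324
gripper_force: 34.7
t: 10.15
tcp_pos: [0.5524, 0.0756, 0.0707]
tool_rot: [-0.135, 0.991, -0.0, -0.0]
force: [0.5, -0.8, -1.1]
finger_gap: 0.319
gripper_force: 34.7
```

```bash
python3 -m crank '[{"dp":[0.015,0.06,0],"angular":[0,0,0]},{"dp":[0,0,-0.03],"angular":[0,0,0]},{"dp":[0,0,-0.02],"angular":[0,0,0]},{"dp":[0,0,0],"angular":[0,0,0]}]'
python3 - <<'E'
from h import *
s,d,P=snapw("w3"); print(s["tcp_pos"],s["force"],s["ft_torque"])
cv2.imwrite("pics/w3c.png",cv2.resize(d["image"][140:380,200:500],None,fx=2.5,fy=2.5,interpolation=cv2.INTER_CUBIC))
E
```

```text
t: 10.55
tcp_pos: [0.5527, 0.0774, 0.0691]
tool_rot: [-0.134, 0.991, 0.0, -0.0]
force: [0.8, 0.5, -1.7]
finger_gap: 0.318
gripper_force: 34.7
[0.55272726 0.0773932  0.06908766] [ 0.84926286  0.47825081 -1.71729634] [-0.01748913 -0.03417692 -0.03884784]
```

View pics/w3c.png

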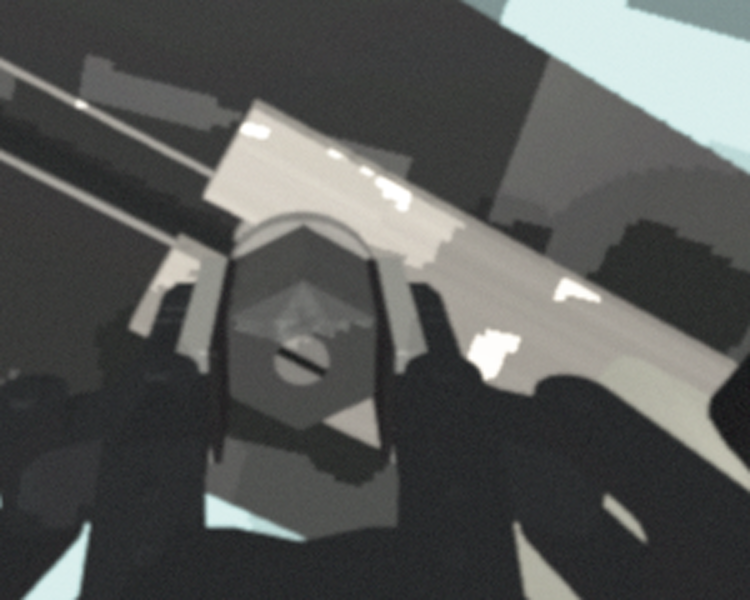

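The nut sits over the fork with the shank between the tines and the groove at crop (300,360). The foot hasn't moved. I'll lower to light contact and start turning clockwise.

```bash
python3 -m crank '[{"dp":[0,0,-0.015],"angular":[0,0,0]},{"dp":[0,0,0],"angular":[0,0,0]}]'; python3 -m crank '[{"dp":[0,0,0],"angular":[0,0,-5]},{"dp":[0,0,0],"angular":[0,0,-5]},{"dp":[0,0,0],"angular":[0,0,-5]},{"dp":[0,0,0],"angular":[0,0,-5]},{"dp":[0,0,0],"angular":[0,0,-5]},{"dp":[0,0,0],"angular":[0,0,-5]},{"dp":[0,0,0],"angular":[0,0,0]}]'; python3 -c "
from station import sense
s=sense();print(s['ft_torque'],s['q'][5])"
```

```text
t: 10.8
tcp_pos: [0.5529, 0.0774, 0.0688]
tool_rot: [-0.134, 0.991, -0.0, 0.0]
force: [-0.5, -0.2, -0.0]
finger_gap: 0.318
gripper_force: 34.8
t: 11.5
tcp_pos: [0.5529, 0.0774, 0.0688]
tool_rot: [0.126, 0.992, 0.0, 0.0]
force: [-0.6, -0.6, -1.0]
finger_gap: 0.32
gripper_force: 34.8
[0.0191374  0.04109967 0.00189257] -1.378169164768192
```

```bash
python3 -m crank '[{"dp":[0,0,0],"angular":[0,0,-5]},{"dp":[0,0,0],"angular":[0,0,-5]},{"dp":[0,0,0],"angular":[0,0,-5]},{"dp":[0,0,0],"angular":[0,0,-5]},{"dp":[0,0,0],"angular":[0,0,-5]},{"dp":[0,0,0],"angular":[0,0,-5]},{"dp":[0,0,0],"angular":[0,0,-5]},{"dp":[0,0,0],"angular":[0,0,-5]},{"dp":[0,0,0],"angular":[0,0,-5]},{"dp":[0,0,0],"angular":[0,0,-5]},{"dp":[0,0,0],"angular":[0,0,0]}]'; python3 -c "
from station import sense
s=sense();print(s['ft_torque'],s['q'][5])"; python3 -m crank '[{"dp":[0,0,0],"angular":[0,0,-4]},{"dp":[0,0,0],"angular":[0,0,-4]},{"dp":[0,0,0],"angular":[0,0,-4]},{"dp":[0,0,0],"angular":[0,0,-4]},{"dp":[0,0,0],"angular":[0,0,-4]},{"dp":[0,0,0],"angular":[0,0,0]}]'
python3 - <<'E'
from h import *
s,d,P=snapw("w4"); print(s["ft_torque"],s["q"][5],R.from_quat(s["tool_rot"]).as_euler("xyz",degrees=True)[2])
cv2.imwrite("pics/w4c.png",cv2.resize(d["image"][200:320,240:400],None,fx=4,fy=4,interpolation=cv2.INTER_CUBIC))
E
```

```text
t: 12.6
tcp_pos: [0.553, 0.0774, 0.0688]
tool_rot: [0.533, 0.846, 0.0, 0.0]
force: [0.3, -0.6, 1.0]
finger_gap: 0.318
gripper_force: 34.8
[-0.06204642 -0.02609121  0.03892392] -0.5071775242509593
t: 13.2
tcp_pos: [0.5532, 0.0773, 0.0688]
tool_rot: [0.671, 0.741, 0.0, 0.0]
force: [1.1, -0.0, -1.0]
finger_gap: 0.32
gripper_force: 34.7
[-0.13641394 -0.19470464  0.0088377 ] -0.15927019601423012 95.63875084303504
```

View pics/w4c.png

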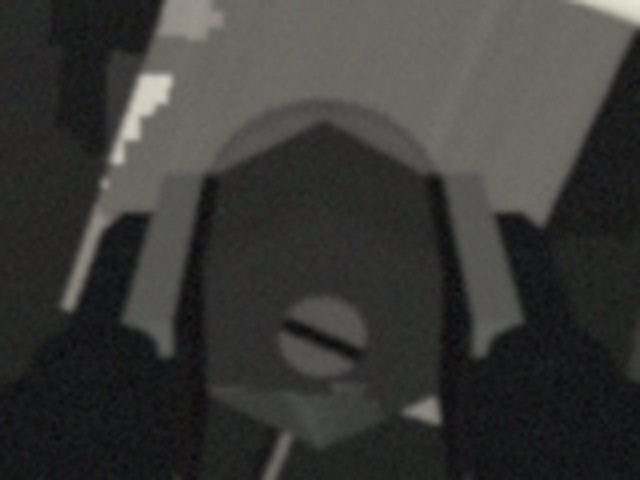

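```bash
cat > q.sh <<'E'
python3 -c "
from station import sense
s=sense();print('T',s['ft_torque'].round(3),'q6',round(s['q'][5],3),'tau6',round(s['tau'][5],3))"
E
python3 - <<'E'
from h import *
d=dict(np.load("w4.npz")); f=lambda x,y:ray([[x/4+240-.4,y/4+200-.4]],d["mtx"],d["P"],.0755)[0]
a,b=f(283,322),f(362,355); print("groove",np.degrees(np.arctan2(*(b-a)[1::-1])))
E
python3 -m crank '[{"dp":[0,0,0],"angular":[0,0,-4.5]},{"dp":[0,0,0],"angular":[0,0,-4.5]},{"dp":[0,0,0],"angular":[0,0,-4.5]},{"dp":[0,0,0],"angular":[0,0,-4.5]},{"dp":[0,0,0],"angular":[0,0,-4.5]},{"dp":[0,0,0],"angular":[0,0,-4.5]},{"dp":[0,0,0],"angular":[0,0,0]}]'; sh q.sh;  python3 -m crank '[{"dp":[0,0,0],"angular":[0,0,-4.5]},{"dp":[0,0,0],"angular":[0,0,-4.5]},{"dp":[0,0,0],"angular":[0,0,-4.5]},{"dp":[0,0,0],"angular":[0,0,-4.5]},{"dp":[0,0,0],"angular":[0,0,-4.5]},{"dp":[0,0,0],"angular":[0,0,-4.5]},{"dp":[0,0,0],"angular":[0,0,0]}]'; sh q.sh
```

```text
groove -20.19069372526361
t: 13.95
tcp_pos: [0.5535, 0.0772, 0.0688]
tool_rot: [0.826, 0.564, 0.0, 0.001]
force: [2.6, -0.7, -1.8]
finger_gap: 0.321
gripper_force: 34.9
T [-0.186 -0.308  0.038] q6 0.312 tau6 0.246
t: 14.65
tcp_pos: [0.5536, 0.0771, 0.0688]
tool_rot: [0.935, 0.355, 0.001, 0.0]
force: [2.3, -1.6, -2.5]
finger_gap: 0.316
gripper_force: 34.9
T [-0.321 -0.392  0.034] q6 0.783 tau6 0.242
```

```bash
python3 -m crank '[{"dp":[0.01,-0.01,0],"angular":[0,0,-4]},{"dp":[0.01,0,0],"angular":[0,0,-4]},{"dp":[0,0,0],"angular":[0,0,-4]},{"dp":[0,0,0],"angular":[0,0,-4]},{"dp":[0,0,0],"angular":[0,0,0]}]'; sh q.sh;  python3 -m crank '[{"dp":[0,0,0],"angular":[0,0,-4]},{"dp":[0,0,0],"angular":[0,0,-4]},{"dp":[0,0,0],"angular":[0,0,0]},{"dp":[0,0,0],"angular":[0,0,0]}]'; sh q.sh; python3 -m crank '[{"dp":[0,0,0],"angular":[0,0,-4]},{"dp":[0,0,0],"angular":[0,0,-4]},{"dp":[0,0,0],"angular":[0,0,0]},{"dp":[0,0,0],"angular":[0,0,0]}]'; sh q.sh
```

```text
t: 15.15
tcp_pos: [0.5538, 0.077, 0.0688]
tool_rot: [0.975, 0.222, 0.0, 0.0]
force: [2.2, -0.9, -2.8]
finger_gap: 0.32
gripper_force: 35.1
T [-0.344 -0.246  0.045] q6 1.062 tau6 0.217
t: 15.55
tcp_pos: [0.5538, 0.0769, 0.0688]
tool_rot: [0.988, 0.153, 0.0, 0.0]
force: [2.4, -2.1, -2.0]
finger_gap: 0.32
gripper_force: 35.0
T [-0.418 -0.347  0.062] q6 1.201 tau6 0.04
t: 15.95
tcp_pos: [0.5538, 0.0769, 0.0688]
tool_rot: [0.996, 0.084, 0.0, 0.0]
force: [2.9, -3.2, -2.4]
finger_gap: 0.322
gripper_force: 35.0
T [-0.566 -0.462  0.022] q6 1.342 tau6 0.021
```

```bash
python3 -m crank '[{"dp":[0.02,-0.03,0],"angular":[0,0,0]},{"dp":[0,0,0],"angular":[0,0,0]}]'; sh q.sh; python3 -m crank '[{"dp":[0,0,0],"angular":[0,0,-4]},{"dp":[0,0,0],"angular":[0,0,-4]},{"dp":[0,0,0],"angular":[0,0,0]},{"dp":[0,0,0],"angular":[0,0,0]}]'; sh q.sh
```

```text
t: 16.15
tcp_pos: [0.5539, 0.0768, 0.0688]
tool_rot: [0.997, 0.083, -0.0, -0.001]
force: [2.3, 1.9, -2.8]
finger_gap: 0.318
gripper_force: 35.0
T [ 0.184 -0.344  0.098] q6 1.341 tau6 0.068
t: 16.55
tcp_pos: [0.5539, 0.0766, 0.0688]
tool_rot: [1.0, 0.013, -0.0, -0.0]
force: [2.4, 1.1, -1.2]
finger_gap: 0.315
gripper_force: 35.2
T [ 0.239 -0.295 -0.042] q6 1.481 tau6 0.005
```

```bash
for i in 1; do python3 -m crank '[{"dp":[0,0,0],"angular":[0,0,-4]},{"dp":[0,0,0],"angular":[0,0,0]},{"dp":[0,0,0],"angular":[0,0,-4]},{"dp":[0,0,0],"angular":[0,0,0]},{"dp":[0,0,0],"angular":[0,0,0]}]'; sh q.sh; done; python3 -m crank '[{"dp":[0,0,0],"angular":[0,0,-4]},{"dp":[0,0,0],"angular":[0,0,0]},{"dp":[0,0,0],"angular":[0,0,0]}]'; sh q.sh; python3 -m crank '[{"dp":[0,0,0],"angular":[0,0,-4]},{"dp":[0,0,0],"angular":[0,0,0]},{"dp":[0,0,0],"angular":[0,0,0]}]'; sh q.sh
```

```text
t: 17.05
tcp_pos: [0.5538, 0.0764, 0.0688]
tool_rot: [0.998, -0.056, -0.0, -0.0]
force: [0.6, 1.9, -0.9]
finger_gap: 0.322
gripper_force: 35.3
T [ 0.17  -0.245 -0.01 ] q6 1.62 tau6 0.01
t: 17.35
tcp_pos: [0.5538, 0.0763, 0.0688]
tool_rot: [0.996, -0.091, -0.0, -0.0]
force: [0.9, 0.6, -1.1]
finger_gap: 0.319
gripper_force: 35.4
T [ 0.179 -0.16  -0.022] q6 1.69 tau6 -0.001
t: 17.65
tcp_pos: [0.5538, 0.0762, 0.0688]
tool_rot: [0.992, -0.126, -0.0, -0.0]
force: [1.0, 1.3, -0.2]
finger_gap: 0.316
gripper_force: 35.4
T [ 0.19  -0.127  0.026] q6 1.759 tau6 0.011
```

```bash
for i in 1; do :; done; python3 -m crank '[{"dp":[0,0,0],"angular":[0,0,-4]},{"dp":[0,0,0],"angular":[0,0,0]},{"dp":[0,0,0],"angular":[0,0,0]}]'; sh q.sh; python3 -m crank '[{"dp":[0,0,0],"angular":[0,0,-4]},{"dp":[0,0,0],"angular":[0,0,0]},{"dp":[0,0,0],"angular":[0,0,0]}]'; sh q.sh;  python3 -m crank '[{"dp":[0,0,0],"angular":[0,0,-4]},{"dp":[0,0,0],"angular":[0,0,0]},{"dp":[0,0,0],"angular":[0,0,0]}]'; sh q.sh
python3 - <<'E'
from h import *
s,d,P=snapw("w5"); g=cv2.cvtColor(d["image"],cv2.COLOR_BGR2GRAY)[260:310,295:345]
print(np.round(cv2.resize(g,(25,25),interpolation=cv2.INTER_AREA)))
E
```

```text
t: 17.95
tcp_pos: [0.5539, 0.0762, 0.0688]
tool_rot: [0.987, -0.16, -0.0, 0.0]
force: [0.1, 0.8, 0.2]
finger_gap: 0.321
gripper_force: 35.4
T [ 0.084 -0.123 -0.057] q6 1.829 tau6 0.004
t: 18.25
tcp_pos: [0.5539, 0.0761, 0.0688]
tool_rot: [0.981, -0.195, -0.0, 0.0]
force: [-0.4, 0.5, 0.1]
finger_gap: 0.318
gripper_force: 35.5
T [ 0.027 -0.016 -0.021] q6 1.899 tau6 -0.005
t: 18.55
tcp_pos: [0.5539, 0.0761, 0.0688]
tool_rot: [0.973, -0.229, -0.0, 0.0]
force: [-0.1, -0.4, -0.3]
finger_gap: 0.321
gripper_force: 35.6
T [-0.06   0.055 -0.013] q6 1.969 tau6 -0.013
[[ 61  62  62  64  63  66  66  67  66  66  66  66  66  66  67  69  66  65
   68  66  66  65  63  63  62]
 [ 63  62  65  65  66  66  68  67  68  66  66  68  67  66  68  67  66  67
   67  66  67  66  65  64  63]
 [ 64  65  68  67  66  67  64  67  68  66  67  68  66  70  66  67  66  66
   65  66  66  67  66  65  66]
 [ 66  66  67  66  65  67  68  66  67  67  66  67  66  66  67  65  66  66
   68  68  67  66  66  67  67]
 [ 67  67  66  68  66  66  67  67  66  65  67  65  66  67  67  66  66  67
   67  67  66  66  67  66  66]
 [ 68  66  6
[... 1388 characters left out ...]
75  97 112  93  40  60 112 110  92  73
   67  66  65  66  67  65  68]
 [ 90  71  67  66  67  67  65  65  69  69  79  72  45  58  86  76  68  67
   65  66  66  67  65  68  66]
 [166 126  86  66  66  66  65  66  69  68  66  65  64  65  67  65  67  66
   66  66  67  66  67  65  62]
 [157 138 100  63  65  64  67  74  81  76  70  72  78  83  72  68  70  74
   75  68  66  64  60  56  53]
 [ 69  61  54  52  53  60  64  72  83  84  87  90  87  89  83  78  81  85
   83  71  61  54  52  50  53]
 [ 52  51  52  51  51  53  53  65  78  85  89  89  90  87  87  85  84  79
   69  56  51  50  52  51  52]
 [ 51  52  50  51  50  51  51  54  61  72  82  86  92  91  83  77  69  58
   50  52  52  51  50  53  52]]
```

```bash
cat > gr.py <<'E'
from h import *
def groove(name):
    d=dict(np.load(name+".npz")); P=d["P"]; K=d["mtx"]; g=cv2.cvtColor(d["image"],cv2.COLOR_BGR2GRAY).astype(float)
    v,u=np.where(g[278:301,309:335]<65); v+=278; u+=309
    k=(np.hypot(u-320.6,v-286)<9); p=ray(np.c_[u,v][k],K,P,.0755)[:,:2]
    q=p-p.mean(0); w,V=np.linalg.eigh(q.T@q); a=np.degrees(np.arctan2(V[1,1],V[0,1])); print("groove",(a+90)%180-90,k.sum(),np.sqrt(w/len(p))*1000,p.mean(0))
if __name__=="__main__":
    import sys; groove(sys.argv[1])
E
python3 gr.py w5; python3 gr.py w4
```

```text
groove -29.394539741795143 53 [0.46697709 2.23302944] [0.55326758 0.07712583]
groove -35.635681198286676 97 [1.53131957 2.47895997] [0.55448962 0.07680208]
```

```bash
cat > gr.py <<'E'
from h import *
def groove(name,z,c0=None):
    d=dict(np.load(name+".npz")); P=d["P"]; K=d["mtx"]; g=cv2.GaussianBlur(cv2.cvtColor(d["image"],cv2.COLOR_BGR2GRAY).astype(np.float32),(0,0),.6)
    v,u=np.mgrid[:400,:640]; D=np.hypot(u-c0[0],(v-c0[1])*1.05)<8.5
    face=np.percentile(g[D],75); w=np.clip(face*.75-g,0,None)*D
    k=w>0; p=ray(np.c_[u[k],v[k]],K,P,z)[:,:2]*1000; W=w[k]; m=(p*W[:,None]).sum(0)/W.sum(); q=p-m
    e,V=np.linalg.eigh((q*W[:,None]).T@q/W.sum()); a=np.degrees(np.arctan2(V[1,1],V[0,1])); print(name,"groove %.1f"%((a+90)%180-90),k.sum(),np.sqrt(e).round(2),m.round(1))
if __name__=="__main__":
    groove("w2",.1406,(320.5,283.6)); groove("w3",.0755,(320.2,283.7)); groove("w4",.0755,(320,284)); groove("w5",.0755,(320.5,287.5))
E
python3 gr.py
```

```text
w2 groove 74.1 76 [0.5  2.26] [532.9  -4.1]
w3 groove 74.3 75 [0.49 2.23] [553.5  77.9]
w4 groove -21.1 77 [0.5  2.26] [553.7  77.7]
w5 groove -28.2 77 [0.47 2.42] [552.8  77.3]
```

```bash
python3 -m crank '[{"dp":[0,0,0],"angular":[0,0,-4]},{"dp":[0,0,0],"angular":[0,0,0]},{"dp":[0,0,0],"angular":[0,0,0]}]'; sh q.sh; python3 -m crank '[{"dp":[0,0,0],"angular":[0,0,-4]},{"dp":[0,0,0],"angular":[0,0,0]},{"dp":[0,0,0],"angular":[0,0,0]}]'; sh q.sh
python3 - <<'E'
from h import *; from gr import groove
s,d,P=snapw("w6"); groove("w6",.0795,(320.5,287.5))
E
```

```text
t: 18.9
tcp_pos: [0.5538, 0.0761, 0.0688]
tool_rot: [0.965, -0.263, -0.0, 0.0]
force: [-0.5, -0.6, 1.8]
finger_gap: 0.319
gripper_force: 35.7
T [-0.135  0.123 -0.037] q6 2.039 tau6 -0.037
t: 19.2
tcp_pos: [0.5539, 0.0761, 0.0688]
tool_rot: [0.955, -0.296, -0.0, 0.0]
force: [-1.0, -1.7, 1.7]
finger_gap: 0.324
gripper_force: 35.6
T [-0.295  0.167  0.005] q6 2.109 tau6 0.011
w6 groove -28.7 77 [0.46 2.31] [555.2  76.1]
```

```bash
python3 -m crank '[{"dp":[0,0,0],"angular":[0,0,-4]},{"dp":[0,0,0],"angular":[0,0,0]},{"dp":[0,0,0],"angular":[0,0,0]}]'; sh q.sh; python3 -m crank '[{"dp":[0,0,0],"angular":[0,0,-4]},{"dp":[0,0,0],"angular":[0,0,0]},{"dp":[0,0,0],"angular":[0,0,0]}]'; sh q.sh; python3 -m crank '[{"dp":[0,0,0],"angular":[0,0,-4]},{"dp":[0,0,0],"angular":[0,0,0]},{"dp":[0,0,0],"angular":[0,0,0]}]'; sh q.sh
```

```text
t: 19.55
tcp_pos: [0.5538, 0.0761, 0.0687]
tool_rot: [0.944, -0.329, -0.0, 0.0]
force: [-0.9, -2.6, 1.3]
finger_gap: 0.32
gripper_force: 35.5
T [-0.386  0.251  0.026] q6 2.179 tau6 0.072
t: 19.85
tcp_pos: [0.5538, 0.0761, 0.0687]
tool_rot: [0.932, -0.362, -0.0, 0.0]
force: [-1.4, -1.9, 1.5]
finger_gap: 0.319
gripper_force: 35.4
T [-0.505  0.323  0.192] q6 2.248 tau6 0.136
t: 20.15
tcp_pos: [0.5538, 0.0761, 0.0687]
tool_rot: [0.919, -0.394, -0.0, 0.0]
force: [-2.5, -3.9, 1.7]
finger_gap: 0.322
gripper_force: 35.4
T [-0.552  0.443  0.218] q6 2.318 tau6 0.2
```

```bash
python3 -m crank '[{"dp":[-0.015,-0.02,0],"angular":[0,0,0]},{"dp":[0,0,0],"angular":[0,0,-3]},{"dp":[0,0,0],"angular":[0,0,0]},{"dp":[0,0,0],"angular":[0,0,0]}]'; sh q.sh; python3 -m crank '[{"dp":[0,0,0],"angular":[0,0,-3]},{"dp":[0,0,0],"angular":[0,0,0]},{"dp":[0,0,0],"angular":[0,0,0]}]'; sh q.sh
```

```text
t: 20.55
tcp_pos: [0.5538, 0.0759, 0.0687]
tool_rot: [0.908, -0.418, 0.0, -0.0]
force: [-1.3, 0.2, 1.0]
finger_gap: 0.319
gripper_force: 35.0
T [-0.139  0.145  0.341] q6 2.37 tau6 0.315
t: 20.85
tcp_pos: [0.5537, 0.0758, 0.0687]
tool_rot: [0.897, -0.442, 0.0, -0.0]
force: [-1.2, -0.6, -0.2]
finger_gap: 0.321
gripper_force: 34.9
T [-0.073  0.168  0.255] q6 2.422 tau6 0.266
```

```bash
python3 -m crank '[{"dp":[0,0,0],"angular":[0,0,-3]},{"dp":[0,0,0],"angular":[0,0,0]},{"dp":[0,0,0],"angular":[0,0,0]},{"dp":[0,0,0],"angular":[0,0,0]}]'; sh q.sh
python3 - <<'E'
from h import *; from gr import groove
s,d,P=snapw("w7"); groove("w7",.0795,(320.5,287.5)); print(s["ft_torque"])
E
sh q.sh
```

```text
t: 21.25
tcp_pos: [0.5537, 0.0758, 0.0687]
tool_rot: [0.885, -0.466, 0.0, -0.0]
force: [-0.7, -0.5, 0.1]
finger_gap: 0.32
gripper_force: 34.8
T [0.096 0.068 0.36 ] q6 2.475 tau6 0.37
w7 groove -29.3 77 [0.48 2.25] [554.9  76. ]
[0.09619772 0.06839719 0.35960425]
T [0.066 0.068 0.422] q6 2.475 tau6 0.378
```

```bash
python3 -m crank '[{"dp":[0,0,0],"angular":[0,0,0]},{"dp":[0,0,0],"angular":[0,0,0]},{"dp":[0,0,0],"angular":[0,0,0]},{"dp":[0,0,0],"angular":[0,0,0]},{"dp":[0,0,0.1],"angular":[0,0,0]},{"dp":[0,0,0.3],"angular":[0,0,0]},{"dp":[0,0,0.6],"angular":[0,0,0]},{"dp":[0,0,0.8],"angular":[0,0,0]},{"dp":[0,0,0.8],"angular":[0,0,0]},{"dp":[0,0,0],"angular":[0,0,0]},{"dp":[0,0,0],"angular":[0,0,0]}]' 0.45
python3 - <<'E'
from h import *
s,d,P=snapw("w8"); W=cloud(d,P); Z=W[...,2]; print(s["tcp_pos"])
big=cv2.resize(d["image"][120:300,200:440],None,fx=3.3,fy=3.3,interpolation=cv2.INTER_CUBIC); cv2.imwrite("pics/w8c.png",big); print(big.shape)
E
```

```text
t: 22.4
tcp_pos: [0.5538, 0.0756, 0.1476]
tool_rot: [0.885, -0.466, 0.001, -0.0]
force: [-0.2, -0.4, -0.4]
finger_gap: 0.556
gripper_force: 0.0
[0.5538447  0.07564158 0.14763236]
(594, 792, 3)
```

View pics/w8c.png

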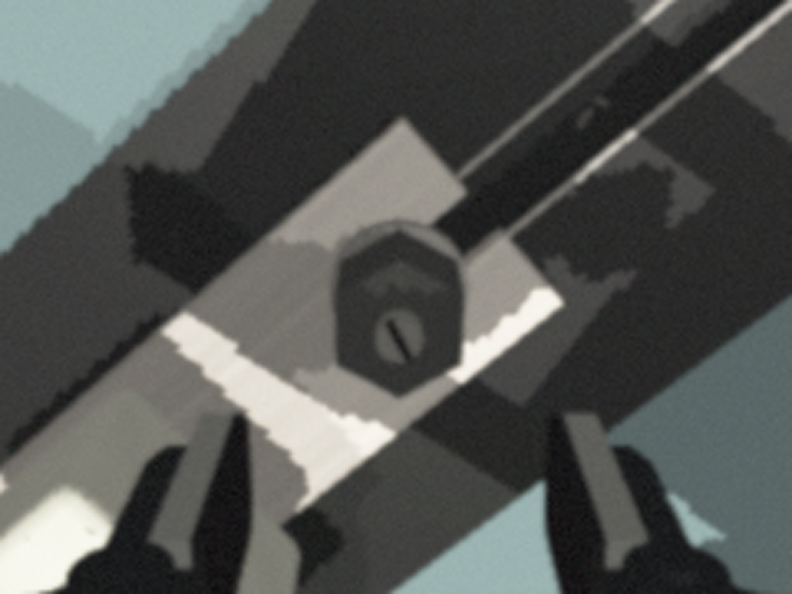

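The final view shows the nut seated on the foot with the bolt's end at (399,335) in the crop. The tine tips are at (465,190) and (508,235), and the gripper is clear. One last numeric check.

Run:
```python
from h import *; from gr import groove
d=dict(np.load("w8.npz")); P=d["P"]; K=d["mtx"]
f=lambda q,z:ray([[q[0]/3.3+200-.35,q[1]/3.3+120-.35]],K,P,z)[0,:2]*1000
groove("w8",.0785,(399/3.3+199.65,335/3.3+119.65))
yaw=np.radians(-14.3); A=np.array([[np.cos(yaw),np.sin(yaw)],[-np.sin(yaw),np.cos(yaw)]]); c=np.array([550,66.3])
for q in [(402,118),(465,190),(508,235),(563,300)]: print("tip",A@(f(q,.044)-c))
for z in (.0755,.0785): print("end",A@(f((399,335),z)-c))
a,b=f((387,320),.0785),f((410,362),.0785); print("groove",np.degrees(np.arctan2(*(b-a)[::-1])))
a,b=f((508,235),.036),f((792,3),.036); print("slot edge",np.degrees(np.arctan2(*(b-a)[::-1])))
```

```text
w8 groove -23.5 56 [1.56 2.74] [553.5  76.6]
tip [ 31.7659364  -16.71309947]
tip [  8.9709484  -16.68593572]
tip [ -6.39092406 -17.32607169]
tip [-28.23398824 -16.9663004 ]
end [ 1.01013263 11.12204251]
end [ 1.92755919 10.31952326]
groove 151.42707118624287
slot edge -104.2554543684654
```

```bash
python3 -c "
from station import order
print(order.sign_off())"
```

```text
the job is handed in; nothing more can be done
None
```

The camera is clamped and the job is handed in, though no verdict came back: wrist torque held at 0.36–0.42 N m, the bolt sits about 3 mm from home, its head is about 14° off square (limit 17°), and the camera moved less than 1 mm.

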